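# Rock the banding-wheel spindles and reject the worn bearings

## Robot

A 6-joint arm with a two-finger parallel gripper is mounted at the origin on the work surface; the furniture and walls round the work are solid. World frame = base frame: x ahead of the robot, y to its left, z up, the work surface at z = 0. Lengths are in m, angles in rad, forces in N, time in s.
With the tool pointing down it reaches from about 0.35 to 0.775 m from the base axis. Payload 5.5 kg.
Tool frame: the origin (TCP) lies between the finger pads; the fingertips stand 19 mm ahead of it and the grasp point (between the pads) is the TCP; z points along the fingers, y is the direction in which the jaws open and shut (so a half turn about z gives the same grasp; the last joint's range is limited). The gripper opens to 85 mm and grips with 20 to 120 N. Pads are 22 mm wide; open, the fingers measure 114 mm over their backs; the gripper's body (76 mm by 85 mm) begins 54 mm behind the grasp point. The pads swing forward as they close: fully open they stand 13 mm farther back than shut.
Start: joints at [1.031, 0.313, 0.046, 1.304, 0, 1.431], TCP at [0.224, 0.53, 0.25] pointing down, gripper open.
Joint ranges: [-2.76, 2.76], [-0.86, 1.69], [-1.03, 1.26], [-2.2, 2.34], [-1.47, 1.5], [-3.14, 3.14]. Speed limits (rad/s): [2.57, 2.57, 3.14, 3.14, 3.14, 3.14].

## Interface

Orientations are given as a unit quaternion [w, x, y, z].
In Python, from workcell import get_state, cams, workorder gives the robot as it stands.
- The arm moves only by the tool play_rows, never from a script. Its argument "series" is text: rows parted by semicolons, each of 7 numbers parted by spaces: the opening in per cent of the stroke, from 0 (shut) to 100 (fully open), then the shift along the tool's x, y, z in cm, then the turn, a rotation vector about the tool's x, y, z in degrees. A call has 1 to 12 rows; each row shifts and turns the commanded pose from where the row before left it, along the tool's axes as they then stand; what a row does not reach is not made up. A row lasts 1/8 s, in which the tool goes at most 62.5 mm and 10.7 degrees, less where a joint would pass 70% of its speed; a pose out of reach is approached as far as the arm can. A call with a gripper value outside its range is refused whole. The fingers move at their own pace and stop on an object; "newtons" is the grip in N (left out, the last holds). Time passes only in rows, so rows that do not move let the fingers close. It gives the time, the measured TCP pose, the force and the opening at its end, in the units of the state.
- get_state(): the state, without advancing time (a new reading comes with each control period).
- cams.read_camera(name): name is "side" or "top" or "wrist"; returns the picture (480x640x3 uint8, red, green, blue); there is no depth.
- cams.get_calibration(name): a dict with "fx", "fy", "cx", "cy" (pixels), "rvec" (rotation vector, rad) and "tvec" (3), from world to camera coordinates, as OpenCV has them. Camera axes: x right, y down, z forward; pixel columns grow to the right and rows downward; lengths in m; the calibration is good to about 2 mm. The wrist camera is an equidistant fisheye: a pixel r from the principal point sees the ray r / f radians off the axis. A picture is of the moment at which its call begins: read the wrist's pose just before it. get_calibration takes no time and is no camera call; for the wrist camera it gives the pose at the moment of the call.
- workorder.hand_in(): hands the job in, once; it reports no verdict.
The state is a dict: "clock": time; "joint_pos": joint angles; "qvel": joint speeds; "tau": joint torques, N m; "tcp_pos": TCP position; "orientation": TCP orientation; "wrist_force": force on the tool from outside, world axes, zero at the start; "ft_torque": the same for the moment, N m; "finger_gap": finger opening in m.
Only numpy, scipy, OpenCV 4.12 (cv2) and the standard library are available. Lean on these libraries where they do the work, as an engineer would, in place of code of your own. Each camera call takes 0.05 s, during which the arm holds its last target.

## Task

The four bearing units in the wooden block are to go back into banding wheels. Take each upright spindle and gently rock it sideways to feel whether its bearing has play: stand every unit whose spindle swings loosely upright in the plywood tray, and leave the sound ones seated in the block. Never force a spindle, sideways or down, and leave the other things on the table where they are.

Things in the scene. Friction and masses are not known exactly. Their poses are not given: they have to be found in the camera images.
- block: hardwood service block screwed to the table, 84 (x) x 372 (y) x 36 mm high, with four bores of 41 mm dia right through it in a row along its y axis; origin at the centre of its underside. Four bearing units hang in the bores; see the seats.
- seat_1 (a point): seat 1: centre of its bore's mouth, on the block's top face, 36 mm above the table. Seats 1 to 4 run along the block's +y, 90 mm apart. At the start each holds one bearing unit, centred within 1 mm, turned any way, spindle upright. All four units look alike; some are worn, and where those sit differs each time.
- seat_2 (a point): seat 2, likewise. A unit, heights above the table while seated: dark cast plug, 40 mm dia, 30 mm long, hanging in the 41 mm bore by a flange of 56 mm dia (36 to 44 mm), a 36 mm dia collar (to 51 mm), a ribbed rubber boot (to 63 mm), then a bare steel spindle of 14 mm dia to 98 mm, tapering to 9 mm at its tip at 106 mm. The plug's underside is 100 mm below the tip.
- seat_3 (a point): seat 3, likewise. A sound unit: its spindle, pushed sideways at 90 mm above the table, gives under 0.5 mm either way; beyond some 2 to 4 N the whole unit starts to tip in its bore, by about 2 mm, and then is hard. Pushing a spindle with over some 15 N, sideways or down, harms a bearing. Units weigh 0.45 to 0.75 kg and lift straight out by the spindle.
- seat_4 (a point): seat 4, likewise. A worn unit: its spindle pivots in the housing 26 mm above the table and swings freely (under 1 N; up to 4 N while gripped in flat jaws) in any direction, by about 5 mm either way at 90 mm above the table, then meets its stop. It stays upright until touched, so looks like the others.
- tray: shallow open plywood tray fixed on the table, for rejects, outside 150 (its x) x 92 (its y) x 28 mm high, walls and floor 6 mm, empty at the start; origin at the centre of its underside. It has room for two units side by side along its x, for instance 34 mm either side of its centre; a unit stands in it on its plug.
- wheel_head: aluminium wheel head, a round disc 140 mm dia and 15 mm thick with turned rings on top, lying flat; origin at the centre of its underside. Bystander.
- tape_roll: roll of cream paper tape, 96 mm dia, 25 mm high, lying flat; origin at the centre of its underside. Bystander.

How it is judged:
By the outcome, as a careful person would: the job done as asked, in the order asked, and still so for the second after the job is handed in, with the robot touching nothing.
It also fails if it takes over 66 s, if anything falls off the work surface, if the arm or the gripper's body presses on something with over 40 N, if the wrist force passes 120 N, or if a joint passes its speed limit or range.

## Working session

There is one attempt and no reset: what is moved stays moved. The work goes in short steps, Python scripts to look and compute and a tool call to move; the robot and the scene stay as the last step left them, time stands still between calls to the robot, and variables do not carry over. Pictures are saved under pics/ and viewed, and the job is handed in when it is done.

Besides the shell and the picture viewer there is one more tool, called by a JSON object that holds its "api" and its "payload". play_rows: Moves the arm, as the interface text tells. Its arguments: {"type":"object","properties":{"series":{"type":"string"},"newtons":{"type":"number"}},"required":["series"]}

```bash
mkdir -p pics; ls; python3 - <<'E'
from workcell import get_state, cams
import cv2
s=get_state();print(s)
for n in("side","top","wrist"):
    print(n,cams.get_calibration(n))
    cv2.imwrite(f"pics/{n}0.png",cams.read_camera(n)[:,:,::-1])
E
```

```text
pics
{'clock': 0.0, 'joint_pos': array([ 1.03143001e+00,  3.14015052e-01,  4.49703108e-02,  1.30360414e+00,
       -1.24187325e-05,  1.43122967e+00]), 'qvel': array([-0.00126465,  0.00107808,  0.00203041, -0.00037631,  0.00070684,
        0.00071293]), 'tau': array([ 1.63873997e-04, -4.80625284e+01,  2.98533618e+01,  1.96029874e-02,
       -2.21824080e-04, -1.63433759e-05]), 'tcp_pos': array([0.22355352, 0.52923896, 0.24939697]), 'orientation': array([-3.02581194e-04,  1.98571066e-01,  9.80086054e-01, -8.75486282e-04]), 'wrist_force': array([-0.04986202,  0.45898852,  0.13366886]), 'ft_torque': array([-0.01004046, -0.02737249, -0.00496672]), 'finger_gap': 0.08520111701859667}
side {'fx': 505.27891580724264, 'fy': 505.27891580724264, 'cx': 325.34762021456197, 'cy': 237.70866420385872, 'rvec': array([ 1.99659685, -0.12687154,  0.11021878]), 'tvec': array([-0.36974386,  0.04929763,  0.98672189])}
top {'fx': 621.6893476014004, 'fy': 621.6893476014004, 'cx': 324.72162906853265, 'cy': 231.466969975917, 'rvec': array([ 2.14258395, -2.18070198,  0.18965033]), 'tvec': array([-0.03735763,  0.36379706,  1.16988803])}
wrist {'fx': 371.64829954431775, 'fy': 371.64829954431775, 'cx': 317.09878599531874, 'cy': 241.65762711878077, 'rvec': array([-2.38559447, -1.58238523, -0.25501122]), 'tvec': array([-0.57354584, -0.04162053,  0.37984489])}
```

View pics/top0.png

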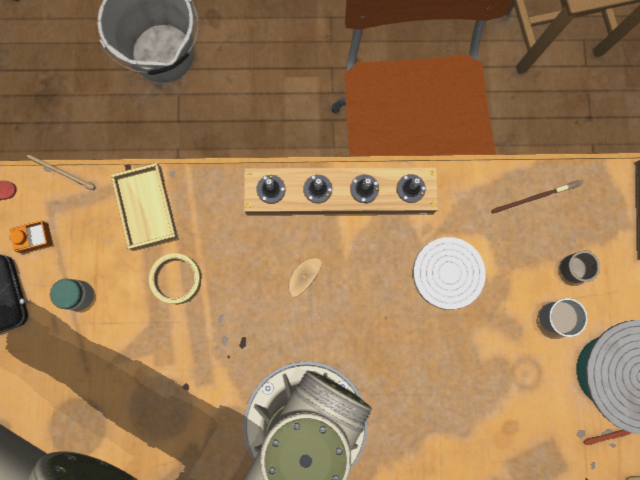

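View pics/side0.png

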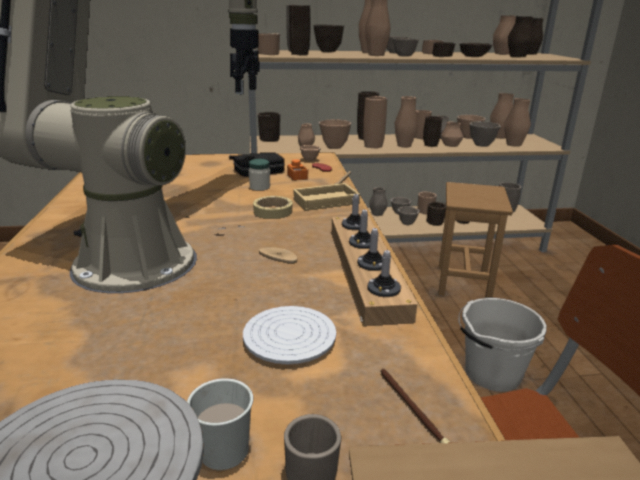

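View pics/wrist0.png

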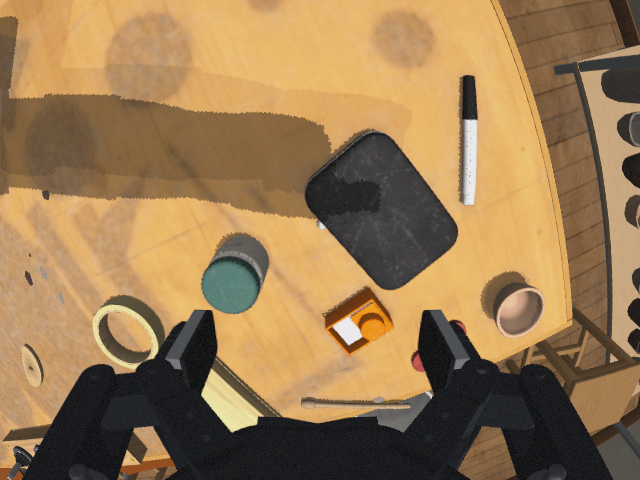

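Top view: block at about (340,190) with four spindles, tray at (145,206), tape at (175,278), wheel head at (449,272). I'll enlarge these.

```bash
python3 - <<'E'
import cv2
a=cv2.imread("pics/top0.png")
cv2.imwrite("pics/c1.png",cv2.resize(a[155:225,240:440],None,fx=4,fy=4,interpolation=cv2.INTER_CUBIC))
cv2.imwrite("pics/c2.png",cv2.resize(a[155:260,100:190],None,fx=5.5,fy=5.5,interpolation=cv2.INTER_CUBIC))
E
```

```text
(no output)
```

View pics/c1.png

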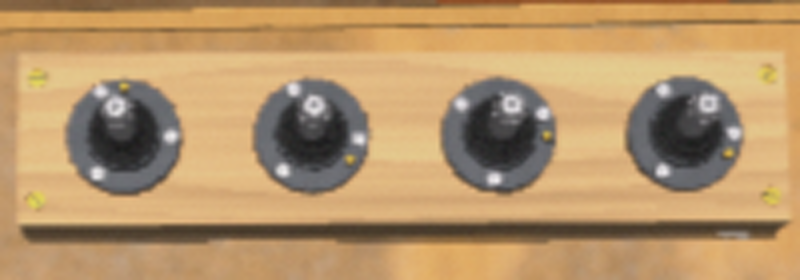

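View pics/c2.png

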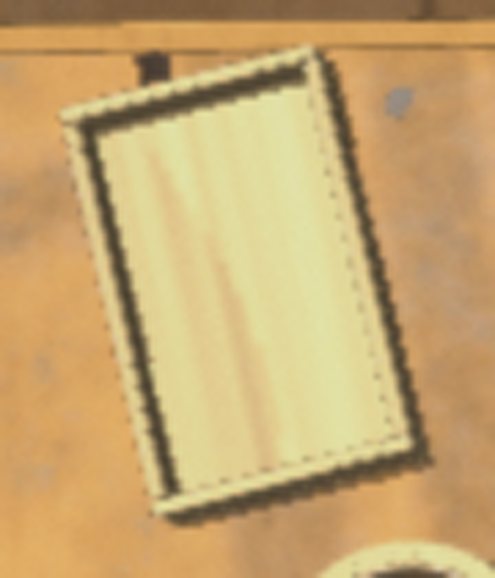

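```bash
cat >h.py <<'E'
import numpy as np, cv2
from workcell import get_state, cams
def ray(n,u,v,z):
    c=cams.get_calibration(n);R=cv2.Rodrigues(c["rvec"])[0];t=np.array(c["tvec"])
    d=R.T@np.array([(u-c["cx"])/c["fx"],(v-c["cy"])/c["fy"],1]);o=-R.T@t
    return o+d*(z-o[2])/d[2]
def proj(n,P):
    c=cams.get_calibration(n);R=cv2.Rodrigues(c["rvec"])[0]
    p=R@np.array(P,float)+c["tvec"]
    if n=="wrist":
        r=np.hypot(p[0],p[1]);th=np.arctan2(r,p[2]);return c["cx"]+c["fx"]*th*p[0]/r,c["cy"]+c["fy"]*th*p[1]/r
    return c["fx"]*p[0]/p[2]+c["cx"],c["fy"]*p[1]/p[2]+c["cy"]
E
python3 - <<'E'
from h import *
np.set_printoptions(precision=4,suppress=True)
f=lambda l,s,ox,oy,z:np.array([ray("top",ox+(a-.5*0)/s,oy+b/s,z) for a,b in l])
B=f([(18,53),(783,50),(790,222),(20,222)],4,239.6,154.6,.036);print(B,B.mean(0))
print(f([(124,137),(312,136),(498,135),(684,134)],4,239.6,154.6,.044))
print(f([(116,106),(314,104),(512,103),(709,103)],4,239.6,154.6,.106))
T=f([(65,112),(315,48),(417,438),(160,512)],5.5,99.6,154.6,.028);print(T,T.mean(0))
d=lambda a,b:print(np.linalg.norm(a-b),np.degrees(np.arctan2(*(b-a)[1::-1])))
d(T[0],T[1]);d(T[3],T[2]);d(T[3],T[0]);d(T[2],T[1]);d(B[1],B[0]);d(B[2],B[3])
print("tape",ray("top",175,279,.025),"wheel",ray("top",449.5,272.5,.015))
E
```

```text
[[ 0.4882  0.1098  0.036 ]
 [ 0.4852 -0.2617  0.036 ]
 [ 0.4001 -0.2613  0.036 ]
 [ 0.4054  0.1089  0.036 ]] [ 0.4447 -0.0761  0.036 ]
[[ 0.4444  0.0586  0.044 ]
 [ 0.4437 -0.0312  0.044 ]
 [ 0.443  -0.1205  0.044 ]
 [ 0.4423 -0.2102  0.044 ]]
[[ 0.4454  0.0588  0.106 ]
 [ 0.4452 -0.0309  0.106 ]
 [ 0.4445 -0.1211  0.106 ]
 [ 0.4434 -0.2113  0.106 ]]
[[0.4793 0.3654 0.028 ]
 [0.5013 0.2789 0.028 ]
 [0.362  0.2412 0.028 ]
 [0.3375 0.3289 0.028 ]] [0.42   0.3036 0.028 ]
0.08924227640021189 -75.73114952541604
0.0909882820877397 -74.43725916940838
0.1463387277936852 14.438962022671308
0.14429962786348155 15.1254568033989
0.37151221498142545 89.53416907621153
0.37022842862508715 89.17881785000331
tape [0.2768 0.2414 0.025 ] wheel [ 0.2807 -0.2844  0.015 ]
```

```bash
cat >>h.py <<'E'
from scipy.spatial.transform import Rotation as Ro
def cur():
    s=get_state();q=s["orientation"];return np.array(s["tcp_pos"]),Ro.from_quat([q[1],q[2],q[3],q[0]])
def yawR(h): # tool y heading h deg, tool z down
    y=np.array([np.cos(np.radians(h)),np.sin(np.radians(h)),0]);z=np.array([0,0,-1.]);return Ro.from_matrix(np.c_[np.cross(y,z),y,z])
def plan(P,h,n,op,start=None):
    p,R=start if start else cur();P=np.array(P);T=yawR(h)
    rv=(R.inv()*T).as_rotvec()/n;out=[]
    for i in range(n):
        sh=R.inv().apply((P-p)/(n))*100; out.append(" ".join([f"{op}"]+[f"{x:.2f}" for x in sh]+[f"{x:.1f}" for x in np.degrees(rv)]))
        R=R*Ro.from_rotvec(rv)
    print("; ".join(out));return P,T
E
python3 -c "
from h import *
plan([.4449,.0587,.16],0,11,35)"
```

```text
35 -3.52 -3.16 0.82 -0.0 0.0 6.1; 35 -3.83 -2.77 0.82 -0.0 0.0 6.1; 35 -4.11 -2.34 0.82 -0.0 0.0 6.1; 35 -4.33 -1.89 0.82 -0.0 0.0 6.1; 35 -4.51 -1.42 0.82 -0.0 0.0 6.1; 35 -4.63 -0.94 0.82 -0.0 0.0 6.1; 35 -4.71 -0.44 0.82 -0.0 0.0 6.1; 35 -4.73 0.06 0.82 -0.0 0.0 6.1; 35 -4.69 0.57 0.81 -0.0 0.0 6.1; 35 -4.61 1.06 0.81 -0.0 0.0 6.1; 35 -4.47 1.55 0.81 -0.0 0.0 6.1
```

{"api": "play_rows", "payload": {"series": "35 -3.5 -3.2 0.8 0 0 6.1; 35 -3.8 -2.8 0.8 0 0 6.1; 35 -4.1 -2.3 0.8 0 0 6.1; 35 -4.3 -1.9 0.8 0 0 6.1; 35 -4.5 -1.4 0.8 0 0 6.1; 35 -4.6 -0.9 0.8 0 0 6.1; 35 -4.7 -0.4 0.8 0 0 6.1; 35 -4.7 0.1 0.8 0 0 6.1; 35 -4.7 0.6 0.8 0 0 6.1; 35 -4.6 1.1 0.8 0 0 6.1; 35 -4.5 1.5 0.8 0 0 6.1; 35 0 0 0 0 0 0", "newtons": 20}}

```text
clock: 1.65
tcp_pos: [0.446, 0.0579, 0.1616]
orientation: [-0.0, 0.709, 0.705, -0.0]
wrist_force: [-0.4, -0.5, -0.6]
finger_gap: 0.0302
```

```bash
python3 -c "
from h import *
print(cur()[0],cur()[1].as_matrix().round(3))
print([proj('wrist',[.4449,.0587,z]) for z in (.106,.044)])
cv2.imwrite('pics/w1.png',cams.read_camera('wrist')[:,:,::-1])
plan([.4449,.0587,.09],0,3,30)"
```

```text
[0.44598317 0.0578643  0.16159091] [[ 0.005  1.    -0.001]
 [ 1.    -0.005 -0.   ]
 [-0.    -0.001 -1.   ]]
[(np.float64(314.3072059284593), np.float64(277.2057616849501)), (np.float64(314.99915821821963), np.float64(240.417121639269))]
30 -0.02 -0.00 2.39 -0.0 -0.0 -0.1; 30 -0.02 -0.01 2.39 -0.0 -0.0 -0.1; 30 -0.02 -0.01 2.39 -0.0 -0.0 -0.1
```

View pics/w1.png

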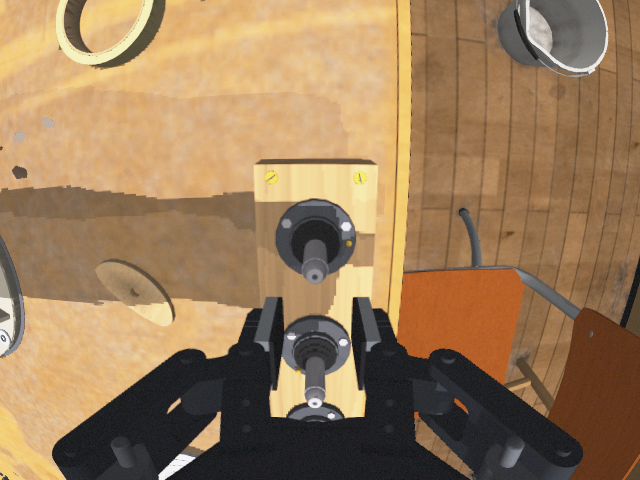

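Tip is at (315,276), where predicted. Descend around spindle A (the +y end).

{"api": "play_rows", "payload": {"series": "35 0 -0.1 2.4 0 0 0; 30 0 0 2.4 0 0 0; 27 0 0 2.3 0 0 0; 25 0 0 0 0 0 0; 25 0 0 0 0 0 0"}}

```text
clock: 2.33
tcp_pos: [0.4443, 0.0611, 0.0921]
orientation: [0.0, 0.707, 0.708, 0.0]
wrist_force: [-0.9, 0.4, -0.3]
finger_gap: 0.0212
```

```bash
python3 -c "
from h import *
s=get_state();print(s['tcp_pos'],s['wrist_force'],s['finger_gap'])
print(proj('wrist',[.4449,.0587,.106]))
a=cams.read_camera('wrist')[200:480,180:460,::-1]
cv2.imwrite('pics/w2.png',cv2.resize(a,None,fx=2,fy=2))"
```

```text
[0.44426881 0.06108994 0.09208127] [-0.85392245  0.38294608 -0.2568344 ] 0.021229559144886192
(np.float64(317.7075670608243), np.float64(362.08801402249173))
```

View pics/w2.png

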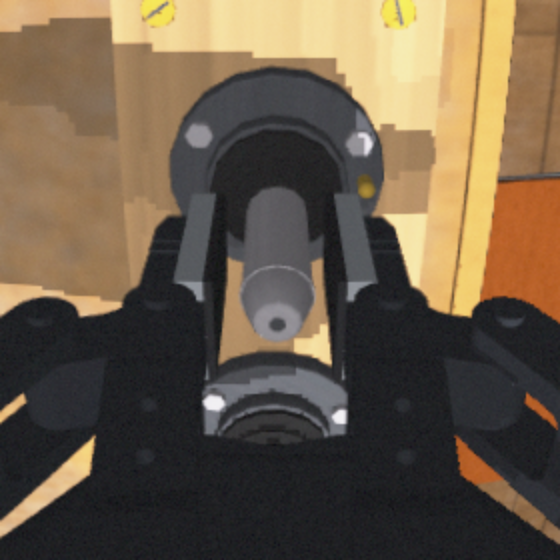

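{"api": "play_rows", "payload": {"series": "25 -0.2 0.1 0.2 0 0 0; 25 0 0.1 0 0 0 0; 25 0 0.1 0 0 0 0; 25 0 0.1 0 0 0 0; 25 0 0 0 0 0 0"}}

```text
clock: 3.0
tcp_pos: [0.4483, 0.0583, 0.0893]
orientation: [-0.0, 0.707, 0.707, 0.0]
wrist_force: [0.9, 0.3, 0.1]
finger_gap: 0.0213
```

{"api": "play_rows", "payload": {"series": "25 0 0.1 0 0 0 0; 25 0 0 0 0 0 0"}}

```text
clock: 3.25
tcp_pos: [0.4487, 0.0584, 0.0892]
orientation: [-0.0, 0.707, 0.707, -0.0]
wrist_force: [-2.2, -0.3, 0.9]
finger_gap: 0.0212
```

```bash
cat >fs.py <<'E'
from h import *
import sys
s=get_state();print(s['clock'],s['tcp_pos'],s['wrist_force'],s['finger_gap'])
a=cams.read_camera('wrist')[200:400,220:420,::-1]
cv2.imwrite(f'pics/{sys.argv[1]}.png',cv2.resize(a,None,fx=2,fy=2))
s=get_state();print(s['clock'],s['tcp_pos'],s['wrist_force'],s['finger_gap'])
E
python3 fs.py A1
```

```text
3.25 [0.44872869 0.05835527 0.08917858] [-2.19013368 -0.32420418  0.9162068 ] 0.02124321195654884
3.3 [0.44871427 0.05835871 0.08915997] [-1.85651326 -1.0208276   2.00381585] 0.021015840631452235
```

View pics/A1.png

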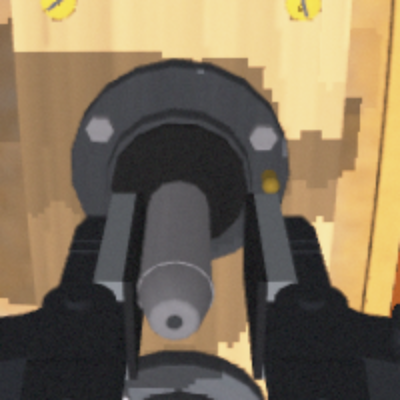

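{"api": "play_rows", "payload": {"series": "25 0 0.1 0 0 0 0; 25 0 0 0 0 0 0"}}

```text
clock: 3.55
tcp_pos: [0.4493, 0.0584, 0.0891]
orientation: [-0.001, 0.707, 0.707, -0.001]
wrist_force: [-5.1, 0.3, 2.6]
finger_gap: 0.0212
```

{"api": "play_rows", "payload": {"series": "25 0 0.1 0 0 0 0; 25 0 0 0 0 0 0"}}

```text
clock: 3.8
tcp_pos: [0.4499, 0.0584, 0.0891]
orientation: [-0.001, 0.707, 0.707, -0.001]
wrist_force: [-6.1, 0.1, 4.5]
finger_gap: 0.0213
```

```bash
python3 fs.py A2
```

```text
3.8 [0.44986066 0.0584479  0.08905404] [-6.126393    0.05023773  4.53533688] 0.02131792331031282
3.85 [0.44980837 0.05843631 0.08904173] [-6.28841384  0.90297236  5.30003601] 0.021317673073475926
```

View pics/A2.png

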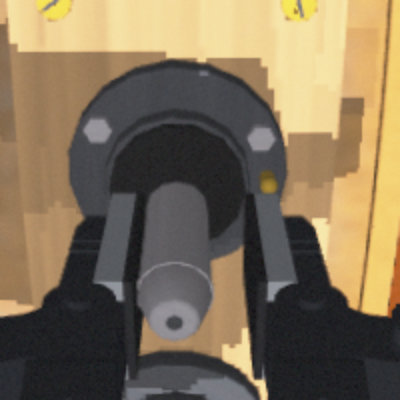

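Spindle A: contact at 0.4487, force climbs to 5–6 N in about 1 mm, so it is sound. Backing off and going to B.

{"api": "play_rows", "payload": {"series": "25 0 -0.7 0 0 0 0; 25 0 0 -2.5 0 0 0; 25 0 0 -2.5 0 0 0; 25 -4.5 0 0 0 0 0; 25 -4.5 0 0 0 0 0; 25 0 0 0 0 0 0; 25 0 0 2.5 0 0 0; 25 0 0 2.5 0 0 0; 25 0 0 0 0 0 0"}}

```text
clock: 4.97
tcp_pos: [0.4429, -0.0307, 0.088]
orientation: [-0.001, 0.707, 0.707, -0.001]
wrist_force: [-0.3, 0.2, 1.2]
finger_gap: 0.0212
```

```bash
python3 fs.py B0
```

```text
4.975 [ 0.44292351 -0.03068711  0.08796718] [-0.31793     0.15485188  1.16029243] 0.021242090932955076
5.025 [ 0.44377482 -0.03094643  0.08903819] [0.06776336 0.25565743 0.21913444] 0.021395445524433853
```

View pics/B0.png

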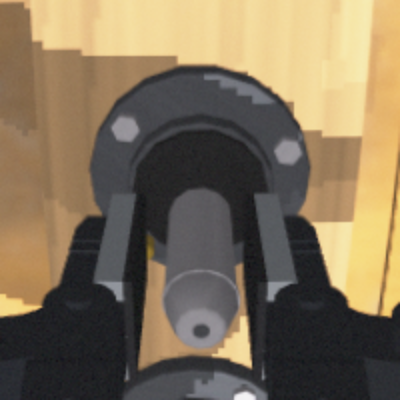

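Spindle B is centred between the pads. Push it the same way.

{"api": "play_rows", "payload": {"series": "25 0 0.1 0 0 0 0; 25 0 0.1 0 0 0 0; 25 0 0.1 0 0 0 0; 25 0 0.1 0 0 0 0; 25 0 0.1 0 0 0 0; 25 0 0 0 0 0 0"}}

```text
clock: 5.78
tcp_pos: [0.4492, -0.0317, 0.0893]
orientation: [-0.0, 0.707, 0.707, 0.0]
wrist_force: [-0.2, 0.3, -0.5]
finger_gap: 0.0212
```

{"api": "play_rows", "payload": {"series": "25 0 0.1 0 0 0 0; 25 0 0 0 0 0 0"}}

```text
clock: 6.02
tcp_pos: [0.4502, -0.0317, 0.0893]
orientation: [-0.0, 0.707, 0.707, 0.0]
wrist_force: [-0.9, 0.0, 0.2]
finger_gap: 0.0214
```

{"api": "play_rows", "payload": {"series": "25 0 0.1 0 0 0 0; 25 0 0 0 0 0 0"}}

```text
clock: 6.28
tcp_pos: [0.4512, -0.0317, 0.0893]
orientation: [0.0, 0.707, 0.707, 0.0]
wrist_force: [-1.4, -0.5, 0.9]
finger_gap: 0.0213
```

```bash
python3 fs.py B1
```

```text
6.275 [ 0.45124382 -0.03166832  0.08927164] [-1.38674663 -0.47551349  0.8719831 ] 0.021349197690302243
6.325 [ 0.45124648 -0.03166588  0.08929525] [-0.67712827 -0.39137281 -0.14698452] 0.02128082175450601
```

View pics/B1.png

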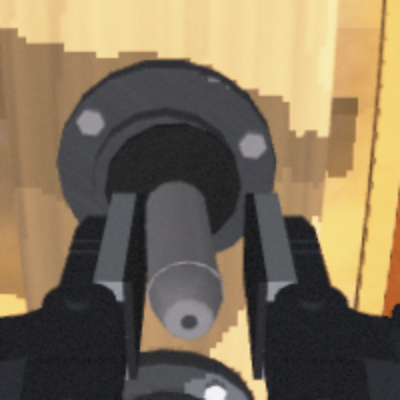

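{"api": "play_rows", "payload": {"series": "25 0 0.1 0 0 0 0; 25 0 0 0 0 0 0"}}

```text
clock: 6.58
tcp_pos: [0.4521, -0.0316, 0.0893]
orientation: [-0.0, 0.707, 0.707, 0.0]
wrist_force: [-0.9, -0.6, 0.3]
finger_gap: 0.0212
```

{"api": "play_rows", "payload": {"series": "25 0 0.1 0 0 0 0; 25 0 0 0 0 0 0"}}

```text
clock: 6.82
tcp_pos: [0.4527, -0.0314, 0.0891]
orientation: [-0.001, 0.707, 0.707, -0.0]
wrist_force: [-2.6, 2.8, 1.3]
finger_gap: 0.0209
```

```bash
python3 fs.py B2
```

```text
6.825 [ 0.45265937 -0.03137865  0.0891112 ] [-2.62768727  2.79367776  1.26827108] 0.0208612901953117
6.875 [ 0.45267859 -0.03139029  0.08911319] [-1.96770265  2.02882149  2.00216918] 0.02141100664908823
```

View pics/B2.png

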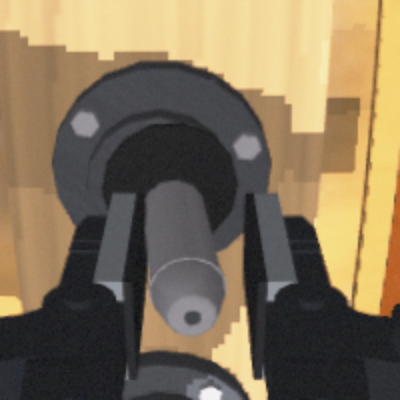

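B swung about 4 mm at under 1 N before its stop, leaning visibly: it is worn. Next C.

{"api": "play_rows", "payload": {"series": "25 0 -0.9 0 0 0 0; 25 0 0 -2.5 0 0 0; 25 0 0 -2.5 0 0 0; 25 -4.5 0 0 0 0 0; 25 -4.5 0 0 0 0 0; 25 0 0 0 0 0 0; 25 0 0 2.5 0 0 0; 25 0 0 2.5 0 0 0; 25 0 0 0 0 0 0"}}

```text
clock: 8.0
tcp_pos: [0.4423, -0.1203, 0.0878]
orientation: [-0.002, 0.707, 0.707, -0.001]
wrist_force: [-0.4, -0.9, -0.1]
finger_gap: 0.0213
```

```bash
python3 fs.py C0
```

```text
8.0 [ 0.44233803 -0.12027454  0.08780797] [-0.37237052 -0.90374083 -0.10910688] 0.021323705811212856
8.05 [ 0.44330023 -0.12073231  0.08894359] [-0.22350196 -0.40492028  0.665509  ] 0.02114619488670768
```

View pics/C0.png

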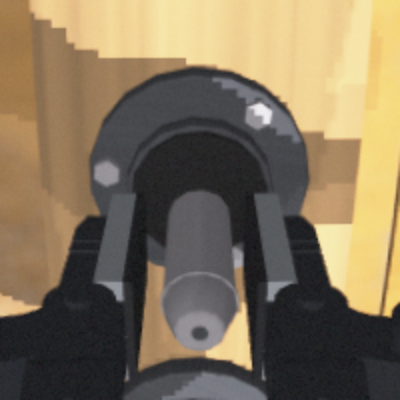

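Spindle C is centred between the pads.

{"api": "play_rows", "payload": {"series": "25 0 0.1 0 0 0 0; 25 0 0.1 0 0 0 0; 25 0 0.1 0 0 0 0; 25 0 0.1 0 0 0 0; 25 0 0.1 0 0 0 0; 25 0 0 0 0 0 0"}}

```text
clock: 8.8
tcp_pos: [0.4493, -0.1217, 0.0893]
orientation: [0.0, 0.707, 0.707, 0.0]
wrist_force: [-0.7, 0.1, 0.0]
finger_gap: 0.0211
```

{"api": "play_rows", "payload": {"series": "25 0 0.1 0 0 0 0; 25 0 0 0 0 0 0"}}

```text
clock: 9.05
tcp_pos: [0.4502, -0.1217, 0.0893]
orientation: [-0.0, 0.707, 0.707, 0.0]
wrist_force: [-0.5, -0.4, 0.7]
finger_gap: 0.0211
```

{"api": "play_rows", "payload": {"series": "25 0 0.1 0 0 0 0; 25 0 0 0 0 0 0"}}

```text
clock: 9.3
tcp_pos: [0.4506, -0.1215, 0.0891]
orientation: [-0.001, 0.707, 0.707, -0.0]
wrist_force: [-2.8, -0.1, 2.3]
finger_gap: 0.0213
```

```bash
python3 fs.py C1
```

```text
9.3 [ 0.45060498 -0.12149448  0.08914707] [-2.79362944 -0.0757244   2.25888744] 0.02127456285275313
9.35 [ 0.45061734 -0.12149267  0.08914455] [-3.38888172 -0.96612995  1.73259232] 0.021324299095959873
```

View pics/C1.png

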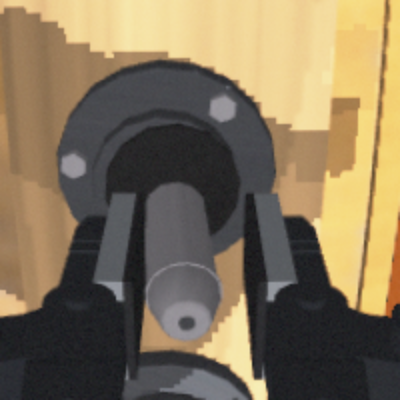

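C is leaning about 19 px against its flange, with under 1 N until the last millimetre. That is ambiguous, so I'll rock it the other way.

{"api": "play_rows", "payload": {"series": "25 0 -0.5 0 0 0 0; 25 0 -0.3 0 0 0 0; 25 0 -0.1 0 0 0 0; 25 0 -0.1 0 0 0 0; 25 0 0 0 0 0 0"}}

```text
clock: 9.98
tcp_pos: [0.4412, -0.1217, 0.0893]
orientation: [0.0, 0.707, 0.707, 0.0]
wrist_force: [-0.1, -0.7, 0.1]
finger_gap: 0.0213
```

{"api": "play_rows", "payload": {"series": "25 0 -0.1 0 0 0 0; 25 0 0 0 0 0 0"}}

```text
clock: 10.22
tcp_pos: [0.4402, -0.1216, 0.0893]
orientation: [-0.0, 0.707, 0.707, 0.0]
wrist_force: [0.1, 0.0, 0.2]
finger_gap: 0.0216
```

{"api": "play_rows", "payload": {"series": "25 0 -0.1 0 0 0 0; 25 0 0 0 0 0 0"}}

```text
clock: 10.48
tcp_pos: [0.4391, -0.1216, 0.0893]
orientation: [-0.0, 0.707, 0.707, 0.0]
wrist_force: [-0.1, 0.1, -0.6]
finger_gap: 0.0209
```

```bash
python3 fs.py C2
```

```text
10.475 [ 0.43911286 -0.12164066  0.08928013] [-0.08454191  0.07106625 -0.573525  ] 0.020850032022196343
10.525 [ 0.43909811 -0.12165609  0.08927155] [ 0.03852446 -0.1375554  -0.13798819] 0.02134184469771144
```

View pics/C2.png

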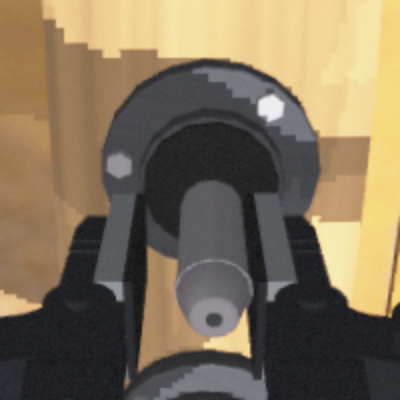

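{"api": "play_rows", "payload": {"series": "25 0 -0.1 0 0 0 0; 25 0 0 0 0 0 0"}}

```text
clock: 10.78
tcp_pos: [0.4381, -0.1216, 0.0893]
orientation: [0.0, 0.707, 0.707, 0.0]
wrist_force: [0.3, 0.1, 0.1]
finger_gap: 0.0212
```

{"api": "play_rows", "payload": {"series": "25 0 -0.1 0 0 0 0; 25 0 0 0 0 0 0"}}

```text
clock: 11.02
tcp_pos: [0.4371, -0.1217, 0.0893]
orientation: [-0.0, 0.707, 0.707, 0.0]
wrist_force: [0.4, -0.5, 0.6]
finger_gap: 0.0211
```

```bash
python3 fs.py C3
```

```text
11.025 [ 0.43707724 -0.12165318  0.08928807] [ 0.37529318 -0.53803779  0.5653693 ] 0.021070995349905107
11.075 [ 0.43710409 -0.12165449  0.08928447] [0.38659887 0.41929985 0.80351137] 0.02122666915090894
```

View pics/C3.png

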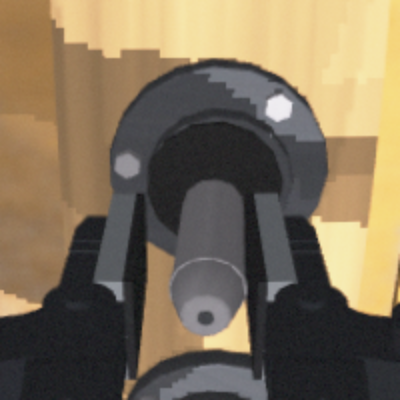

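C also swings freely the other way (0.4 N, lean reversed), so it is worn. Next D.

{"api": "play_rows", "payload": {"series": "25 0 0.7 0 0 0 0; 25 0 0 -2.5 0 0 0; 25 0 0 -2.5 0 0 0; 25 -4.5 0 0 0 0 0; 25 -4.5 0 0 0 0 0; 25 0 0 0 0 0 0; 25 0 0 2.5 0 0 0; 25 0 0 2.5 0 0 0; 25 0 0 0 0 0 0"}}

```text
clock: 12.2
tcp_pos: [0.4427, -0.2098, 0.0875]
orientation: [-0.002, 0.707, 0.707, -0.0]
wrist_force: [1.0, -0.6, 0.4]
finger_gap: 0.0212
```

```bash
python3 fs.py D0
```

```text
12.2 [ 0.44269465 -0.20982395  0.08754118] [ 1.03920644 -0.55743275  0.41211795] 0.021177179346735325
12.25 [ 0.44354019 -0.21047665  0.08875216] [0.38350733 0.54741791 0.34786477] 0.02148260732448406
```

View pics/D0.png

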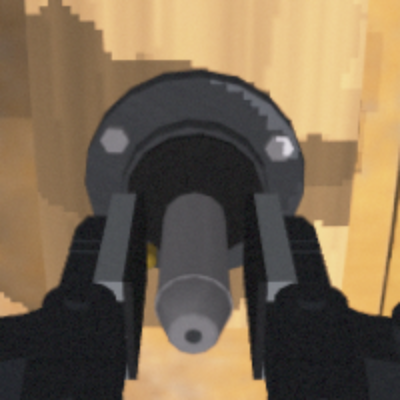

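D is centred between the pads.

{"api": "play_rows", "payload": {"series": "25 0 0.1 0 0 0 0; 25 0 0.1 0 0 0 0; 25 0 0.1 0 0 0 0; 25 0 0.1 0 0 0 0; 25 0 0 0 0 0 0"}}

```text
clock: 12.88
tcp_pos: [0.4472, -0.2116, 0.0895]
orientation: [-0.001, 0.707, 0.707, -0.001]
wrist_force: [-4.7, 0.6, 4.7]
finger_gap: 0.0214
```

{"api": "play_rows", "payload": {"series": "25 0 0.1 0 0 0 0; 25 0 0 0 0 0 0"}}

```text
clock: 13.12
tcp_pos: [0.4476, -0.2115, 0.0894]
orientation: [-0.001, 0.707, 0.707, -0.001]
wrist_force: [-6.9, 0.3, 4.8]
finger_gap: 0.0217
```

```bash
python3 fs.py D1
```

```text
13.125 [ 0.44756935 -0.21153618  0.08938779] [-6.88309685  0.27512269  4.76552593] 0.021656334765651337
13.175 [ 0.44752656 -0.21153364  0.08936848] [-7.24895902  0.37614224  5.19770794] 0.021510169649367746
```

View pics/D1.png

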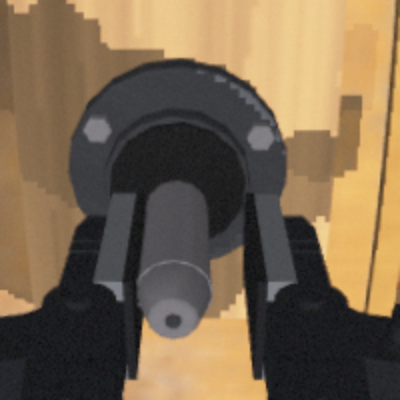

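D: 5–7 N within a fraction of a millimetre, so sound. Worn are B and C. Going back to C to lift it.

{"api": "play_rows", "payload": {"series": "25 0 -0.5 0 0 0 0; 25 0 0 -2.5 0 0 0; 25 0 0 -2.5 0 0 0; 25 4.5 0 0 0 0 0; 25 4.5 0 0 0 0 0; 25 0 0 0 0 0 0; 25 0 0 2.5 0 0 0; 25 0 0 2.6 0 0 0; 25 0 0 0 0 0 0; 25 0 0 0 0 0 0"}}

```text
clock: 14.42
tcp_pos: [0.4448, -0.1224, 0.089]
orientation: [0.0, 0.707, 0.707, 0.0]
wrist_force: [0.6, 0.4, 0.5]
finger_gap: 0.0211
```

```bash
python3 fs.py C4
```

```text
14.425 [ 0.44480408 -0.1223778   0.08898496] [0.63077453 0.40116254 0.50257519] 0.021054856698488826
14.475 [ 0.4450584  -0.12244263  0.08927209] [-0.45118728 -0.60191393  0.30938456] 0.021378335908174888
```

View pics/C4.png

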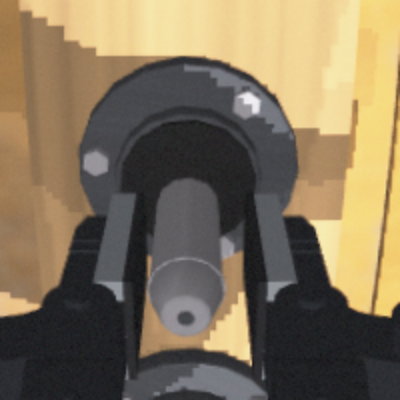

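{"api": "play_rows", "payload": {"series": "25 0.1 -0.1 0.2 0 0 0; 20 0 0 0 0 0 0; 10 0 0 0 0 0 0; 10 0 0 0 0 0 0; 10 0 0 0 0 0 0", "newtons": 40}}

```text
clock: 15.1
tcp_pos: [0.4433, -0.1207, 0.0867]
orientation: [0.0, 0.707, 0.707, 0.0]
wrist_force: [-0.9, 1.4, 6.6]
finger_gap: 0.0126
```

{"api": "play_rows", "payload": {"series": "0 0 0 -0.5 0 0 0; 0 0 0 -1 0 0 0; 0 0 0 -2 0 0 0; 0 0 0 -2.5 0 0 0; 0 0 0 -3 0 0 0; 0 0 0 -3 0 0 0; 0 0 0 -1 0 0 0; 0 0 0 0 0 0 0"}}

```text
clock: 16.1
tcp_pos: [0.4431, -0.1206, 0.2162]
orientation: [0.0, 0.707, 0.707, 0.0]
wrist_force: [0.1, 0.2, -7.3]
finger_gap: 0.0125
```

```bash
python3 - <<'E'
from h import *
s=get_state();print(s['clock'],s['tcp_pos'],s['wrist_force'],s['finger_gap'])
cv2.imwrite('pics/w5.png',cams.read_camera('wrist')[:,:,::-1])
cv2.imwrite('pics/s5.png',cv2.resize(cams.read_camera('side')[130:370,220:480,::-1],None,fx=2.5,fy=2.5))
u=np.radians(14.8);c=np.array([.419,.303]);d=np.array([np.cos(u),np.sin(u)])*.034
print(c+d,c-d)
plan([*(c+d),.18],14.8+90,12,0)
plan([*(c+d),.18],14.8-90,12,0);print(s['joint_pos'])
E
```

```text
16.1 [ 0.44309143 -0.12059674  0.21621791] [ 0.12813517  0.24482533 -7.30623761] 0.012456016678580007
[0.451872   0.31168516] [0.386128   0.29431484]
0 3.60 0.08 0.30 -0.0 -0.0 -8.7; 0 3.55 0.63 0.29 -0.0 -0.0 -8.7; 0 3.41 1.16 0.29 -0.0 -0.0 -8.7; 0 3.19 1.66 0.29 -0.0 -0.0 -8.7; 0 2.91 2.13 0.29 -0.0 -0.0 -8.7; 0 2.55 2.54 0.29 -0.0 -0.0 -8.7; 0 2.13 2.90 0.29 -0.0 -0.0 -8.7; 0 1.67 3.19 0.29 -0.0 -0.0 -8.7; 0 1.16 3.41 0.29 -0.0 -0.0 -8.7; 0 0.63 3.54 0.29 -0.0 -0.0 -8.7; 0 0.09 3.60 0.29 -0.0 -0.0 -8.7; 0 -0.46 3.57 0.29 -0.0 -0.0 -8.7
0 3.60 0.08 0.30 -0.0 0.0 6.3; 0 3.59 -0.31 0.30 -0.0 0.0 6.3; 0 3.53 -0.70 0.30 -0.0 0.0 6.3; 0 3.43 -1.08 0.30 -0.0 0.0 6.3; 0 3.29 -1.45 0.30 -0.0 0.0 6.3; 0 3.12 -1.80 0.30 -0.0 0.0 6.3; 0 2.90 -2.13 0.29 -0.0 0.0 6.3; 0 2.65 -2.44 0.29 -0.0 0.0 6.3; 0 2.37 -2.71 0.29 -0.0 0.0 6.3; 0 2.06 -2.95 0.29 -0.0 0.0 6.3; 0 1.72 -3.16 0.29 -0.0 0.0 6.3; 0 1.37 -3.33 0.29 -0.0 0.0 6.3
[-4.40918076e-01  1.04439959e-01 -3.02338756e-01  1.16391215e+00
  1.25158160e-04  1.12993842e+00]
```

View pics/w5.png

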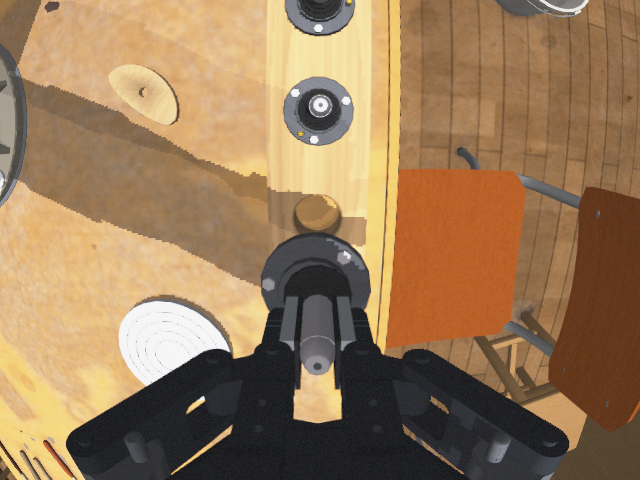

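View pics/s5.png

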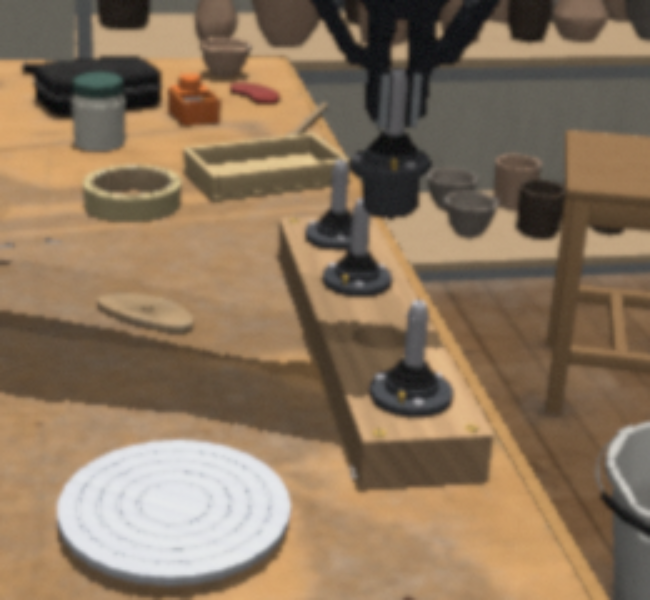

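C lifts cleanly and hangs straight (7.3 N). Carry it to the far tray place with the jaws across the tray.

{"api": "play_rows", "payload": {"series": "0 3.6 0.1 0 0 0 -8.7; 0 3.6 0.6 0 0 0 -8.7; 0 3.4 1.2 0 0 0 -8.7; 0 3.2 1.7 0 0 0 -8.7; 0 2.9 2.1 0 0 0 -8.7; 0 2.6 2.5 0 0 0 -8.7; 0 2.1 2.9 0 0 0 -8.7; 0 1.7 3.2 0 0 0 -8.7; 0 1.2 3.4 0 0 0 -8.7; 0 0.6 3.5 0 0 0 -8.7; 0 0.1 3.6 0 0 0 -8.7; 0 -0.5 3.6 0 0 0 -8.7"}}

```text
clock: 17.7
tcp_pos: [0.4531, 0.3126, 0.2144]
orientation: [-0.002, -0.128, 0.992, -0.001]
wrist_force: [1.1, -0.1, -7.1]
finger_gap: 0.0128
```

{"api": "play_rows", "payload": {"series": "0 0 0 0 0 0 0; 0 0 0 0 0 0 0"}}

```text
clock: 17.95
tcp_pos: [0.4532, 0.3112, 0.2147]
orientation: [-0.002, -0.125, 0.992, -0.001]
wrist_force: [0.0, 0.0, -7.3]
finger_gap: 0.0127
```

```bash
python3 - <<'E'
from h import *
s=get_state();print(s['clock'],s['tcp_pos'],s['wrist_force'],s['finger_gap'])
c=np.array([.419,.303]);u=np.radians(14.8);R=np.array([[np.cos(u),-np.sin(u)],[np.sin(u),np.cos(u)]])
im=cams.read_camera('wrist')[:,:,::-1].copy()
for a,b in((75,46),(75,-46),(-75,-46),(-75,46)):
    p=proj('wrist',[*(c+R@[a/1e3,b/1e3]),.028]);print(p);cv2.circle(im,tuple(int(round(x)) for x in p),2,(0,0,255),-1)
cv2.imwrite('pics/w6.png',im)
im=cams.read_camera('top')[:,:,::-1]
cv2.imwrite('pics/t6.png',cv2.resize(im[150:270,90:220],None,fx=4.5,fy=4.5))
E
```

```text
17.95 [0.45315676 0.31124912 0.21470278] [ 4.43442103e-03  2.80758939e-02 -7.31539345e+00] 0.012729042630737342
(np.float64(370.8422370692297), np.float64(260.0537183913606))
(np.float64(268.8931439865481), np.float64(260.8335327648433))
(np.float64(262.74938047465014), np.float64(89.45948756626342))
(np.float64(374.608714741533), np.float64(88.72194556852804))
```

View pics/w6.png

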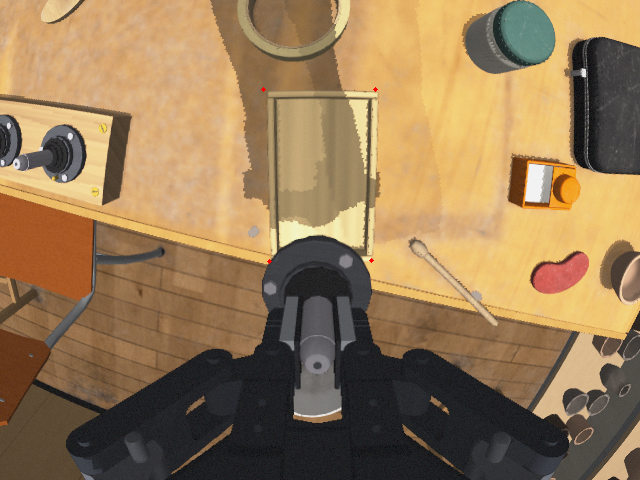

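View pics/t6.png

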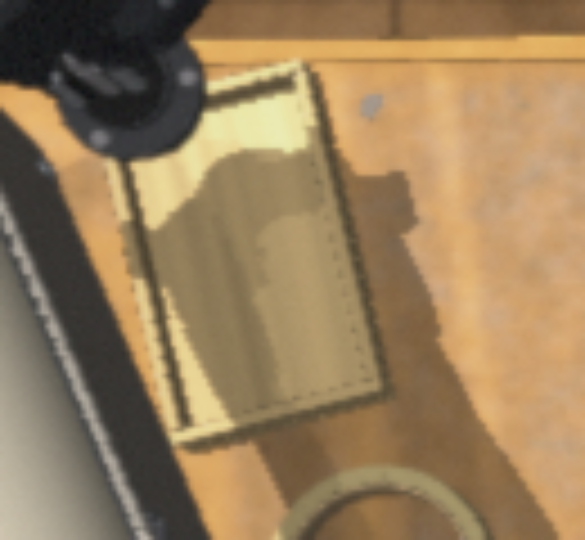

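```bash
python3 - <<'E'
import cv2
a=cv2.imread('pics/w6.png')[80:275,250:390]
cv2.imwrite('pics/w6c.png',cv2.resize(a,None,fx=3,fy=3,interpolation=cv2.INTER_CUBIC))
E
```

```text
(no output)
```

View pics/w6c.png

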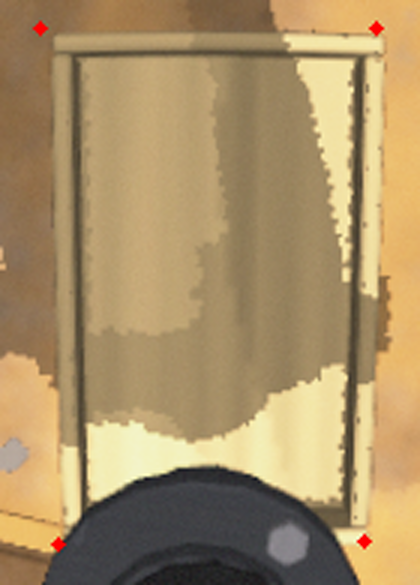

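The tray sits about 2 mm further along its +y than my first estimate; margins are 15–20 mm. Lowering.

{"api": "play_rows", "payload": {"series": "0 0 0.2 2 0 0 0; 0 0 0 3 0 0 0; 0 0 0 3 0 0 0; 0 0 0 2.5 0 0 0; 0 0 0 1 0 0 0; 0 0 0 0.8 0 0 0; 0 0 0 0.2 0 0 0; 0 0 0 0 0 0 0; 0 0 0 0 0 0 0"}}

```text
clock: 19.18
tcp_pos: [0.4541, 0.314, 0.0921]
orientation: [0.001, -0.125, 0.992, 0.0]
wrist_force: [0.3, -0.3, -6.8]
finger_gap: 0.0127
```

{"api": "play_rows", "payload": {"series": "0 0 0 0.1 0 0 0; 0 0 0 0 0 0 0"}}

```text
clock: 19.42
tcp_pos: [0.4536, 0.3138, 0.0904]
orientation: [0.0, -0.125, 0.992, 0.0]
wrist_force: [0.0, -0.3, -6.2]
finger_gap: 0.0129
```

{"api": "play_rows", "payload": {"series": "0 0 0 0.1 0 0 0; 0 0 0 0 0 0 0"}}

```text
clock: 19.68
tcp_pos: [0.4535, 0.3137, 0.0892]
orientation: [-0.0, -0.125, 0.992, -0.0]
wrist_force: [0.3, -0.7, -5.6]
finger_gap: 0.0126
```

{"api": "play_rows", "payload": {"series": "0 0 0 0.1 0 0 0; 0 0 0 0 0 0 0"}}

```text
clock: 19.92
tcp_pos: [0.4535, 0.3137, 0.0882]
orientation: [-0.0, -0.125, 0.992, -0.0]
wrist_force: [-0.0, -0.0, -7.3]
finger_gap: 0.0126
```

{"api": "play_rows", "payload": {"series": "0 0 0 0.1 0 0 0; 0 0 0 0 0 0 0"}}

```text
clock: 20.18
tcp_pos: [0.4537, 0.3138, 0.0874]
orientation: [0.0, -0.125, 0.992, 0.0]
wrist_force: [0.8, 0.2, -6.4]
finger_gap: 0.0129
```

```bash
python3 - <<'E'
from h import *
s=get_state();print(s['clock'],s['tcp_pos'],s['wrist_force'],s['finger_gap'])
cv2.imwrite('pics/s7.png',cv2.resize(cams.read_camera('side')[130:250,240:400,::-1],None,fx=4.5,fy=4.5))
E
```

```text
20.175 [0.45367951 0.31383502 0.08736346] [ 0.76247127  0.18063741 -6.37361769] 0.012856471582471276
```

View pics/s7.png

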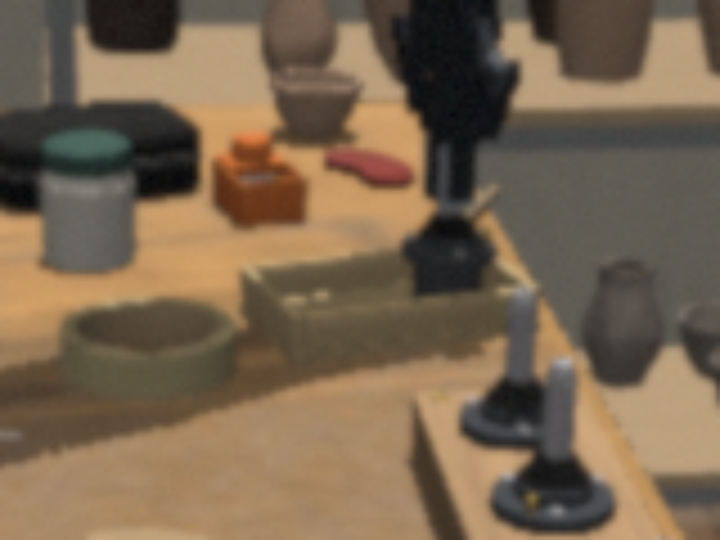

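{"api": "play_rows", "payload": {"series": "0 0 0 0.1 0 0 0; 0 0 0 0 0 0 0"}}

```text
clock: 20.48
tcp_pos: [0.4537, 0.3141, 0.087]
orientation: [0.0, -0.125, 0.992, 0.0]
wrist_force: [-1.5, 1.5, 0.0]
finger_gap: 0.013
```

{"api": "play_rows", "payload": {"series": "0 0 0 0.1 0 0 0; 0 0 0 0 0 0 0"}}

```text
clock: 20.72
tcp_pos: [0.454, 0.3142, 0.0868]
orientation: [0.001, -0.125, 0.992, 0.001]
wrist_force: [-4.3, -0.6, 7.3]
finger_gap: 0.0129
```

{"api": "play_rows", "payload": {"series": "0 0 0 -0.1 0 0 0; 0 0 0 0 0 0 0; 20 0 0 0 0 0 0; 25 0 0 0 0 0 0; 30 0 0 0 0 0 0; 30 0 0 -1 0 0 0; 30 0 0 -2 0 0 0; 30 0 0 -3 0 0 0; 30 0 0 0 0 0 0"}}

```text
clock: 21.85
tcp_pos: [0.4555, 0.3147, 0.1494]
orientation: [0.003, -0.125, 0.992, 0.001]
wrist_force: [-1.4, -0.6, -0.2]
finger_gap: 0.0257
```

```bash
python3 - <<'E'
from h import *
s=get_state();print(s['clock'],s['tcp_pos'],s['wrist_force'],s['finger_gap'])
cv2.imwrite('pics/w8.png',cams.read_camera('wrist')[:,:,::-1])
cv2.imwrite('pics/s8.png',cv2.resize(cams.read_camera('side')[130:250,240:400,::-1],None,fx=4.5,fy=4.5))
a=plan([.44,.10,.18],60,6,30)
plan([.4445,-.031,.145],0,6,30,a)
E
```

```text
21.85 [0.45547202 0.31465233 0.14940493] [-1.40494563 -0.63133996 -0.18221022] 0.025726756871630757
30 1.11 -3.39 -0.56 0.0 0.0 7.4; 30 0.66 -3.51 -0.56 0.0 0.0 7.4; 30 0.21 -3.57 -0.56 0.0 0.0 7.4; 30 -0.26 -3.56 -0.56 0.0 0.0 7.4; 30 -0.71 -3.50 -0.56 0.0 0.0 7.4; 30 -1.16 -3.38 -0.56 0.0 0.0 7.4
30 -1.16 -1.85 0.58 0.0 0.0 10.0; 30 -1.46 -1.62 0.58 0.0 0.0 10.0; 30 -1.72 -1.35 0.58 0.0 0.0 10.0; 30 -1.93 -1.03 0.58 0.0 0.0 10.0; 30 -2.08 -0.68 0.58 0.0 0.0 10.0; 30 -2.16 -0.31 0.58 0.0 0.0 10.0
```

View pics/w8.png

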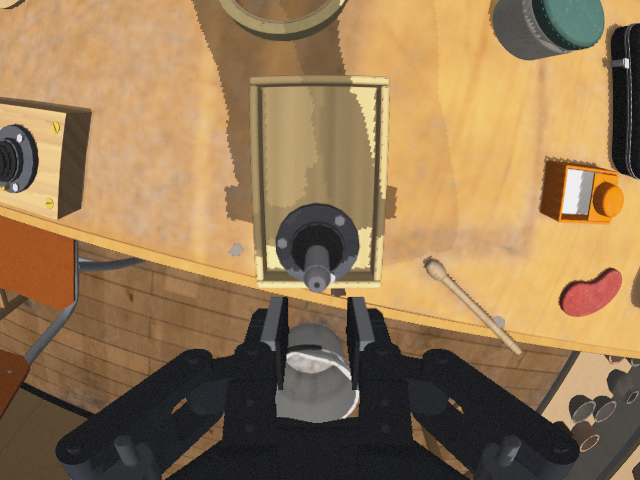

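View pics/s8.png

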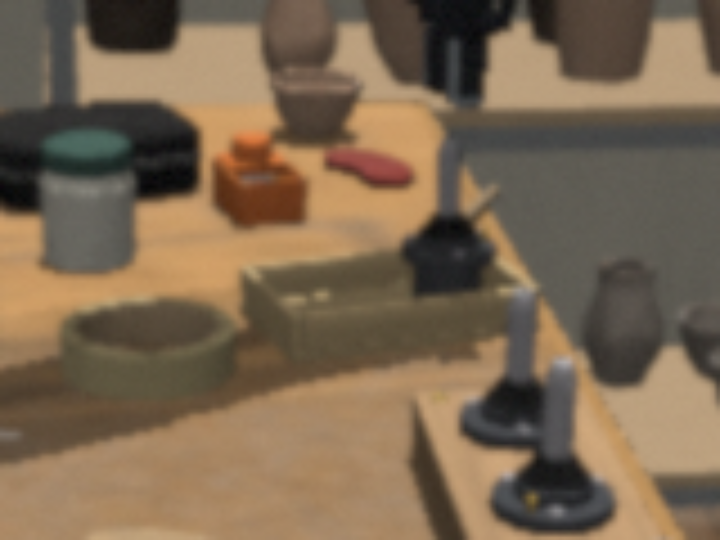

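C stands upright in the tray. Now to B.

{"api": "play_rows", "payload": {"series": "30 1.1 -3.4 -0.6 0 0 7.4; 30 0.7 -3.5 -0.6 0 0 7.4; 30 0.2 -3.6 -0.6 0 0 7.4; 30 -0.3 -3.6 -0.6 0 0 7.4; 30 -0.7 -3.5 -0.6 0 0 7.4; 30 -1.2 -3.4 -0.6 0 0 7.4; 30 -1.2 -1.9 0.6 0 0 10; 30 -1.5 -1.6 0.6 0 0 10; 30 -1.7 -1.3 0.6 0 0 10; 30 -1.9 -1 0.6 0 0 10; 30 -2.1 -0.7 0.6 0 0 10; 30 -2.2 -0.3 0.6 0 0 10"}}

```text
clock: 23.45
tcp_pos: [0.4446, -0.0332, 0.145]
orientation: [-0.001, 0.709, 0.705, -0.001]
wrist_force: [0.2, 0.5, 0.6]
finger_gap: 0.0255
```

{"api": "play_rows", "payload": {"series": "30 0 0 0 0 0 0; 30 0 0 0 0 0 0"}}

```text
clock: 23.7
tcp_pos: [0.4449, -0.0323, 0.1458]
orientation: [-0.001, 0.706, 0.708, -0.0]
wrist_force: [-0.8, -0.1, 0.5]
finger_gap: 0.0256
```

```bash
python3 - <<'E'
from h import *
s=get_state();print(s['clock'],s['tcp_pos'],s['wrist_force'],s['finger_gap'])
print(proj('wrist',[.4445,-.031,.106]),proj('wrist',[.4445,-.031,.044]))
cv2.imwrite('pics/w9.png',cams.read_camera('wrist')[:,:,::-1])
a=plan([.4445,-.031,.088],0,3,30)
E
```

```text
23.7 [ 0.44493718 -0.03225645  0.14578676] [-0.84165804 -0.11163761  0.48972714] 0.02555267550924763
(np.float64(315.51231739097966), np.float64(289.5928068452828)) (np.float64(316.0156948724717), np.float64(247.62788104149035))
30 0.04 -0.02 1.93 -0.0 -0.0 0.0; 30 0.04 -0.02 1.93 -0.0 -0.0 0.0; 30 0.04 -0.02 1.93 -0.0 -0.0 0.0
```

View pics/w9.png

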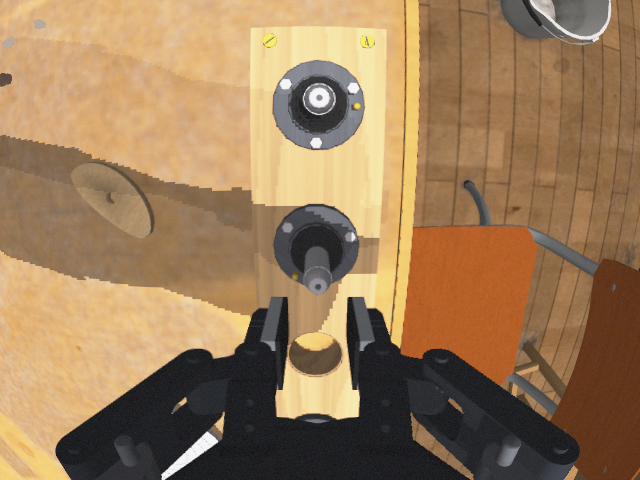

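B's tip (318,287) leans slightly +x, well within the jaw gap. Descend, close and lift.

{"api": "play_rows", "payload": {"series": "30 0.1 0 2.5 0 0 0; 30 0 0 2.3 0 0 0; 30 0 0 1 0 0 0; 30 0 0 0 0 0 0; 25 0 0 0 0 0 0; 20 0 0 0 0 0 0; 10 0 0 0 0 0 0; 10 0 0 0 0 0 0; 10 0 0 0 0 0 0", "newtons": 40}}

```text
clock: 24.88
tcp_pos: [0.4451, -0.0317, 0.0891]
orientation: [-0.0, 0.707, 0.707, -0.0]
wrist_force: [-3.1, 0.2, 6.7]
finger_gap: 0.0129
```

{"api": "play_rows", "payload": {"series": "0 0 0 -0.5 0 0 0; 0 0 0 -1 0 0 0; 0 0 0 -2 0 0 0; 0 0 0 -2.5 0 0 0; 0 0 0 -3 0 0 0; 0 0 0 -3 0 0 0; 0 0 0 -1 0 0 0; 0 0 0 0 0 0 0; 0 0 0 0 0 0 0"}}

```text
clock: 26.0
tcp_pos: [0.4446, -0.0315, 0.217]
orientation: [-0.001, 0.707, 0.707, -0.001]
wrist_force: [-0.6, -0.7, -4.9]
finger_gap: 0.0126
```

```bash
python3 - <<'E'
from h import *
s=get_state();print(s['clock'],s['tcp_pos'],s['wrist_force'],s['finger_gap'])
cv2.imwrite('pics/s10.png',cv2.resize(cams.read_camera('side')[130:370,220:480,::-1],None,fx=2.5,fy=2.5))
plan([.388,.297,cur()[0][2]],104.8,12,0)
E
```

```text
26.0 [ 0.44463619 -0.03145082  0.21698793] [-0.60599904 -0.72172105 -4.87299355] 0.012622300778796522
0 2.74 -0.47 0.00 -0.0 -0.0 -8.7; 0 2.78 -0.05 0.00 -0.0 -0.0 -8.7; 0 2.75 0.37 0.00 -0.0 -0.0 -8.7; 0 2.66 0.78 0.00 -0.0 -0.0 -8.7; 0 2.51 1.18 0.00 -0.0 -0.0 -8.7; 0 2.31 1.55 0.00 -0.0 -0.0 -8.7; 0 2.04 1.88 0.00 -0.0 -0.0 -8.7; 0 1.73 2.17 -0.00 -0.0 -0.0 -8.7; 0 1.39 2.41 -0.00 -0.0 -0.0 -8.7; 0 1.00 2.59 -0.00 -0.0 -0.0 -8.7; 0 0.60 2.71 -0.00 -0.0 -0.0 -8.7; 0 0.18 2.77 -0.00 -0.0 -0.0 -8.7
```

View pics/s10.png

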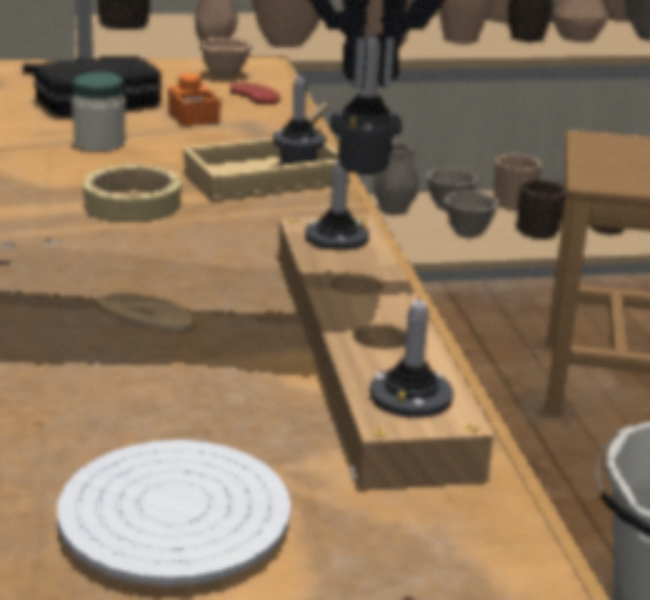

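{"api": "play_rows", "payload": {"series": "0 2.7 -0.5 0 0 0 -8.7; 0 2.8 0 0 0 0 -8.7; 0 2.8 0.4 0 0 0 -8.7; 0 2.7 0.8 0 0 0 -8.7; 0 2.5 1.2 0 0 0 -8.7; 0 2.3 1.5 0 0 0 -8.7; 0 2 1.9 0 0 0 -8.7; 0 1.7 2.2 0 0 0 -8.7; 0 1.4 2.4 0 0 0 -8.7; 0 1 2.6 0 0 0 -8.7; 0 0.6 2.7 0 0 0 -8.7; 0 0.2 2.8 0 0 0 -8.7"}}

```text
clock: 27.55
tcp_pos: [0.3899, 0.2982, 0.217]
orientation: [-0.001, -0.128, 0.992, -0.0]
wrist_force: [0.3, -0.7, -5.3]
finger_gap: 0.0129
```

{"api": "play_rows", "payload": {"series": "0 0 0 0 0 0 0; 0 0 0 0 0 0 0; 0 0 0 0 0 0 0"}}

```text
clock: 27.92
tcp_pos: [0.3907, 0.2969, 0.2179]
orientation: [-0.0, -0.124, 0.992, -0.0]
wrist_force: [-0.7, 0.0, -5.3]
finger_gap: 0.0131
```

```bash
python3 - <<'E'
from h import *
s=get_state();print(s['clock'],s['tcp_pos'],s['wrist_force'],s['finger_gap'])
im=cams.read_camera('wrist')[:,:,::-1]
cv2.imwrite('pics/w11.png',im)
plan([.388,.297,.217],104.8,1,0)
E
```

```text
27.925 [0.39066331 0.29686469 0.21788938] [-0.71949548  0.01463483 -5.32988416] 0.013110869998767927
0 0.27 0.08 0.11 -0.0 -0.0 -0.5
```

View pics/w11.png

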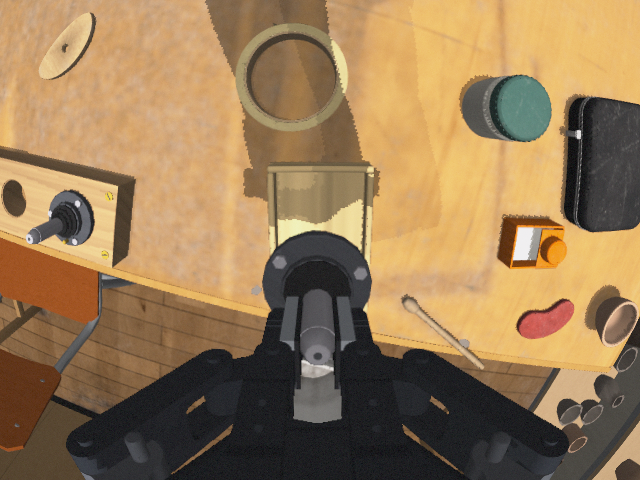

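{"api": "play_rows", "payload": {"series": "0 0.3 0.1 2 0 0 0; 0 0 0 3 0 0 0; 0 0 0 3 0 0 0; 0 0 0 2.5 0 0 0; 0 0 0 1 0 0 0; 0 0 0 0.8 0 0 0; 0 0 0 0.2 0 0 0; 0 0 0 0 0 0 0; 0 0 0 0 0 0 0"}}

```text
clock: 29.1
tcp_pos: [0.3881, 0.2982, 0.094]
orientation: [0.001, -0.125, 0.992, 0.0]
wrist_force: [-0.1, 0.1, -4.9]
finger_gap: 0.0129
```

{"api": "play_rows", "payload": {"series": "0 0 0 0.1 0 0 0; 0 0 0 0 0 0 0"}}

```text
clock: 29.35
tcp_pos: [0.3876, 0.2979, 0.0924]
orientation: [0.0, -0.125, 0.992, 0.0]
wrist_force: [-0.1, -0.2, -4.6]
finger_gap: 0.0127
```

{"api": "play_rows", "payload": {"series": "0 0 0 0.1 0 0 0; 0 0 0 0 0 0 0"}}

```text
clock: 29.6
tcp_pos: [0.3875, 0.2978, 0.0912]
orientation: [-0.0, -0.125, 0.992, -0.0]
wrist_force: [0.2, -0.4, -5.0]
finger_gap: 0.0122
```

{"api": "play_rows", "payload": {"series": "0 0 0 0.1 0 0 0; 0 0 0 0 0 0 0"}}

```text
clock: 29.85
tcp_pos: [0.3875, 0.2978, 0.0902]
orientation: [-0.0, -0.125, 0.992, -0.0]
wrist_force: [-0.5, 1.0, -5.4]
finger_gap: 0.0128
```

{"api": "play_rows", "payload": {"series": "0 0 0 0.1 0 0 0; 0 0 0 0 0 0 0"}}

```text
clock: 30.1
tcp_pos: [0.3877, 0.2979, 0.0894]
orientation: [0.0, -0.125, 0.992, 0.0]
wrist_force: [-0.9, 0.4, -5.2]
finger_gap: 0.0126
```

{"api": "play_rows", "payload": {"series": "0 0 0 0.1 0 0 0; 0 0 0 0 0 0 0"}}

```text
clock: 30.35
tcp_pos: [0.388, 0.2981, 0.0892]
orientation: [0.001, -0.125, 0.992, 0.0]
wrist_force: [-1.4, -1.4, 4.3]
finger_gap: 0.0128
```

Contact at z = 0.089, as expected. Release, rise and move away.

{"api": "play_rows", "payload": {"series": "0 0 0 -0.1 0 0 0; 0 0 0 0 0 0 0; 20 0 0 0 0 0 0; 25 0 0 0 0 0 0; 30 0 0 0 0 0 0; 30 0 0 -1 0 0 0; 30 0 0 -2 0 0 0; 30 0 0 -3 0 0 0; 30 0 0 -5 0 0 0; 30 0 0 -5 0 0 0; 30 0 0 0 0 0 0"}}

```text
clock: 31.72
tcp_pos: [0.3898, 0.2991, 0.2544]
orientation: [0.004, -0.125, 0.992, 0.002]
wrist_force: [-0.1, -0.1, -0.7]
finger_gap: 0.0251
```

```bash
python3 - <<'E'
from h import *
s=get_state();print(s['clock'],s['tcp_pos'],s['wrist_force'],s['finger_gap'])
cv2.imwrite('pics/w12.png',cams.read_camera('wrist')[:,:,::-1])
cv2.imwrite('pics/s12.png',cv2.resize(cams.read_camera('side')[130:350,220:460,::-1],None,fx=2.7,fy=2.7))
cv2.imwrite('pics/t12.png',cams.read_camera('top')[:,:,::-1])
E
```

```text
31.725 [0.38977041 0.29908861 0.25436779] [-0.11083453 -0.1368264  -0.66289306] 0.025119172095177437
```

View pics/w12.png

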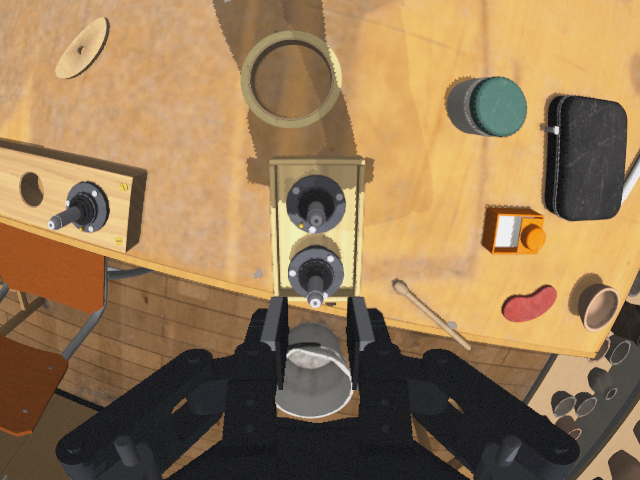

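View pics/s12.png

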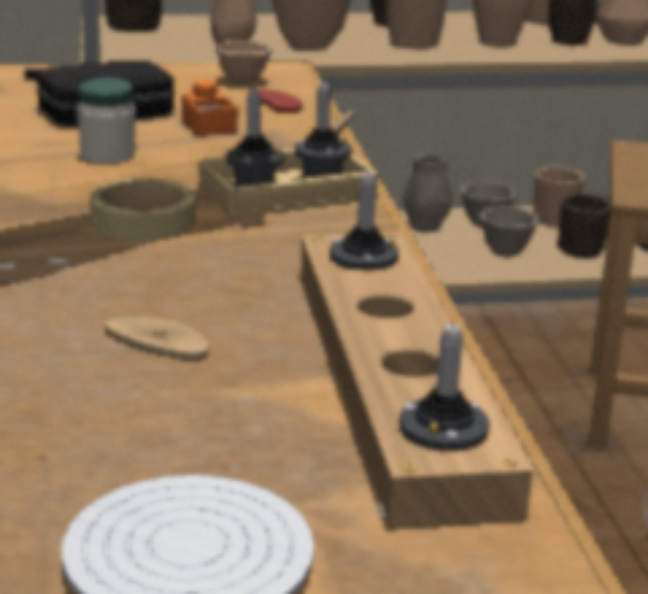

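View pics/t12.png

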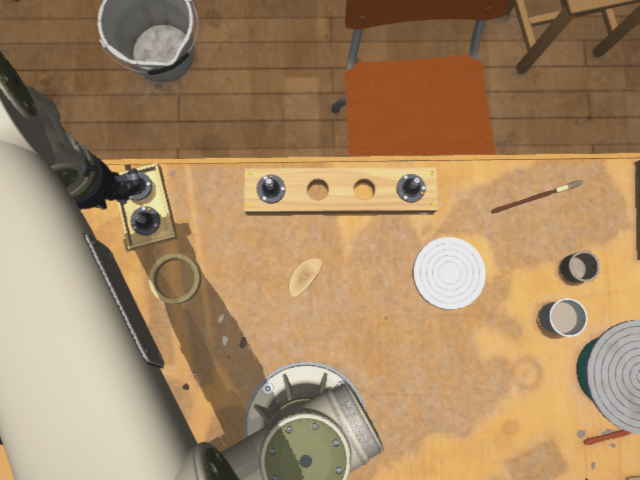

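Both worn units stand upright in the tray, (315,205) and (315,270) in the wrist view. The two sound ones are seated at (271,188) and (411,187) in the top view. The tape roll and wheel head haven't moved.

```bash
python3 -c "
from workcell import workorder,get_state
print(get_state()['wrist_force']);print(workorder.hand_in())"
```

```text
[-0.45494138  0.39891049  0.40354021]
the job is handed in; nothing more can be done
None
```

I rocked all four spindles with an open jaw: the two middle units are worn and now stand upright in the tray. The two end units are sound and stay seated in the block. The job was handed in at about 32 s of the 66 s allowed.

| Unit (from the +y end) | What rocking showed | Result |
|---|---|---|
| First | 5–6 N within about 1 mm of contact | Sound, left in the block |
| Second | Swung about 4 mm at 1 N or so, then met its stop | Worn, in the tray |
| Third | Swung freely; the first push was ambiguous, so I rocked it the other way, where it leaned over at about 0.4 N | Worn, in the tray |
| Fourth | 5–7 N almost at once | Sound, left in the block |

- **Forces:** the hardest push was about 7 N, both sideways on a spindle and down while setting a unit on the tray floor. That is under the 15 N limit.
- **Single-direction tests:** I rocked the first, second and fourth units one way only.
- **Tray position:** the top and wrist cameras disagreed by about 2 mm on where the tray is. That was well inside the 15–20 mm margins.
- **Last checks:** the pictures from all three cameras showed both rejects upright, both sound units seated, the tape roll and wheel head unmoved, and the gripper clear. No check failed.

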